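# Close up the pinning chest for its padlock

## Task

Close up the small grey steel pinning chest with pushes of the fingertips: push both of its open drawers fully home, then lower the lid gently until it is fully shut, and last fold the slotted hasp at the lid's front edge down flat over the staple, ready for the padlock. The lid's front skirt hangs in front of the drawers and will not come down past an open one, so keep to this order. Do not let the lid slam, do not pull the drawers or the lid further open, and leave the padlock and everything else on the bench where it lies: nothing is picked up.

Things in the scene. Friction and masses are not known exactly. Their poses are not given: they have to be found in the camera images.
- chest: grey steel chest, fixed on the worktop, its front roughly towards the robot; origin under its middle; x axis from its front to its back, y to its own left, z up (the 'chest frame' below). Carcass 150 deep (x) x 270 wide (y) x 112 mm high: an open till on top under the lid, two drawers side by side below
- staple (a point): outer end of the staple, a fixed steel wire loop 4 mm thick that sticks straight out of the narrow front post between the drawers: at y 0, x -81 to -114 mm, z 53 to 75 mm in the chest frame
- drawer_left (a joint): drawer on the chest's own left (robot's left too), m out of the chest: 0 fully home, starts 0.02 to 0.05, slides to the chest's -x; stiff, needs 2 to 3 N and stays where it is left
- drawer_right (a joint): drawer on the chest's right, same as the left one
- drawer_left_face (a point): point on the left drawer's front face, 72 mm above the worktop, in the middle of its width; moves with it (shut: x -81, y +70.5 mm in the chest frame). The flat face is 117 mm wide, from z 12 to 88 mm; a bow pull 56 mm wide sticks out 19 mm, all of it below z 42 mm: the face above it is clear for pushing
- drawer_right_face (a point): the same point on the right drawer (shut: x -81, y -70.5 mm)
- lid (a joint): lid angle, rad: 0 fully shut (level), grows as it opens up and back; starts 1.1 to 1.4. A stiff hinge holds it where it is left; 2 to 5 N at the front edge moves it. The skirt along its front edge, 40 mm high, passes 4.5 mm in front of the shut drawers and overlaps their tops by 10 mm, so it lands on any drawer that stands out
- lid_hinge (a point): middle of the lid's hinge line, along the chest's rear top edge (x +78.5, z 114 mm in the chest frame); the hinge line is parallel to the chest's y
- lid_edge (a point): middle of the lid's free front edge, on its outer (upper) face: 166 mm from the hinge line, the outer face 4 mm outside the plane through the hinge line. The lid is 284 mm wide and a flat plate but for the skirts and the hasp
- hasp (a joint): hasp angle to the lid, rad: 0 hanging at right angles to the lid, flat down over the staple when the lid is shut; grows as it folds out and up (1.57 sticks straight out in the lid's plane); starts 1.7 to 2.2. A slightly stiff hinge keeps it where it is left; under 2 N moves it
- hasp_hinge (a point): middle of the hasp's hinge line, on the lid's front edge (lid shut: x -91.4, z 116 mm in the chest frame), parallel to the chest's y
- hasp_end (a point): free end of the hasp, 70 mm from its hinge. The hasp is a steel plate 34 mm wide, 2 mm thick, with a slot 11 mm wide from 35 to 62 mm off the hinge, through which the staple comes out 21 mm; the solid part between hinge and slot, above the staple, is the place to press it flat
- padlock: brass padlock, 68 x 45 x 19 mm, lying flat to the right of the chest's front; origin under its middle; stays where it is
- loose_cylinder: nickel lock cylinder, 44 x 72 x 17 mm, lying to the left of the chest's front; origin under its middle; stays where it is
- screwdriver: black screwdriver, 161 mm long, 25 mm thick, lying along the left side of the chest; origin under its middle; stays where it is
- mug: white spotted mug of coffee, 82 mm across, 91 mm high, behind the work; origin under its middle; stays where it is
- oil_can: oil can with a long spout, 63 x 77 mm, 179 mm high, behind the work; origin under its middle; stays where it is
- mortice_lock: grey mortice lock case, 180 x 102 x 20 mm, lying flat on the left; origin under its middle; stays where it is
- notebook: spiral notebook, 148 x 109 x 14 mm, on the right near the robot; origin under its middle; stays where it is
- pen: white and red marker pen, 135 mm long, on the right; origin under its middle; stays where it is

How it is judged:
On the way, in this order (a step that is already met when the one before it is completed fails the run):
1. both drawers are fully home (within 4 mm) (value of joint each of drawer_left, drawer_right below 0.004 m), for 0.2 s.
2. then the lid is fully shut (within 0.03 rad), the drawers still home (all of step 1 and value of joint lid below 0.03 rad), for 0.2 s.
3. then the hasp lies flat over the staple (within 0.15 rad) (all of step 2 and value of joint hasp below 0.15 rad), for 0.2 s.
At the end, for the whole second after the job is handed in: Both drawers within 4 mm of fully home, the lid within 0.03 rad of shut, the hasp within 0.15 rad of flat over the staple, and every loose thing within 30 mm of where it stood (all of step 3 and distance of each of padlock, loose_cylinder, screwdriver, mug, oil_can, mortice_lock, notebook, pen from where it was at the start of the episode below 0.03 m); the robot touches nothing.
It fails at once if the lid slams (closes faster than 2.5 rad/s) (velocity of joint lid below -2.5 rad/s).
It fails at once if a drawer is pulled further out (beyond 70 mm) or the lid raised further (beyond 1.55 rad) (value of joint any of drawer_left, drawer_right above 0.07 m or value of joint lid above 1.55 rad).
It fails at once if the padlock, the screwdriver or the cylinder is picked up (raised more than 20 mm) (height (world z) of any of padlock, screwdriver, loose_cylinder above 0.02 m).
It fails at once if something else on the bench is shifted more than 30 mm (distance of any of padlock, loose_cylinder, screwdriver, mug, oil_can, mortice_lock, notebook, pen from where it was at the start of the episode above 0.03 m).
It also fails if it takes over 61 s, if anything falls off the work surface, if the arm or the gripper's body presses on something with over 40 N, if the wrist force passes 120 N, or if a joint passes its speed limit or range.

## Robot

A 6-joint arm with a two-finger parallel gripper is mounted at the origin on a cart in front of the work surface, level with it; the furniture and walls round the work are solid. World frame = base frame: x ahead of the robot, y to its left, z up, the work surface at z = 0. Lengths are in m, angles in rad, forces in N, time in s.
With the tool pointing down it reaches from about 0.35 to 0.775 m from the base axis. Payload 5.5 kg.
Tool frame: the origin (TCP) lies on the centre line of the jaws, within the pads' length; the fingertips stand 11 mm ahead of it and the grasp point (between the pads) lies 8 mm behind it (env.tip_extent is the distance from the TCP to the fingertips, in m); z points along the fingers, y is the line along which they close (so a half turn about z gives the same grasp; the last joint's range is limited). The gripper opens to 85 mm and grips with 20 to 120 N. Pads are 22 mm wide; open, the fingers measure 114 mm over their backs; the gripper's body (76 mm by 85 mm) begins 54 mm behind the grasp point. The pads swing forward as they close: fully open they stand 13 mm farther back than shut.
Start: joints at [0.961, 0.313, 0.046, 1.304, 0, 1.431], TCP at [0.26, 0.513, 0.242] pointing down, gripper open.
Joint ranges: [-2.76, 2.76], [-0.86, 1.69], [-1.03, 1.26], [-2.2, 2.34], [-1.47, 1.5], [-3.14, 3.14]. Speed limits (rad/s): [2.57, 2.57, 3.14, 3.14, 3.14, 3.14].

## Interface

Orientations are given as a unit quaternion [w, x, y, z].
In Python, from workcell import env gives the robot as it stands.
- The arm moves only by the shell command python3 -m jog 'ROWS' [FORCE]. ROWS is JSON, a list of rows, each a list of 5 numbers: the gripper's target within -1 to 1 (shut at 1, half-way at 0, fully open at -1), then the shift along the tool's x, y, z in m, then the turn about the tool's z in degrees. In form: [[fingers, tx, ty, tz, turn], ...]. A call has 1 to 5 rows; each row shifts and turns the commanded pose from where the row before left it, along the tool's axes as they then stand; what a row does not reach is not made up. A row lasts 1/12 s, in which the tool goes at most 41.7 mm and 7.16 degrees, less where a joint would pass 70% of its speed; a pose out of reach is approached as far as the arm can. A call is refused whole if a number of a shift passes 0.0417 or a number of a turn 7.16, either way. A call with a gripper value outside its range is refused whole. The fingers move at their own pace and stop on an object; FORCE is the grip in N (left out, the last holds). Time passes only in rows, so rows that do not move let the fingers close. It gives the time, the measured TCP pose, the force, the opening and the grip force at its end, in the units of the state.
- env.get_state(): the state, without advancing time (a new reading comes with each control period).
- env.read_camera(name): name is "scene" or "top" or "wrist"; returns a dict with "img" (420x560x3 uint8, red, green, blue), "fov_y" (degrees; the focal length in pixels is half the picture's height over the tangent of half this angle, whatever the lens; pixels are square), "cx", "cy" (the principal point, pixels), "T" (4x4, takes a point from camera to world coordinates). Camera axes: x right, y up, looking along -z (the intrinsics and any distortion apply to the point x, -y, -z); pixel columns grow to the right and rows downward; lengths in m; the calibration is good to about 2 mm. The wrist camera is an equidistant fisheye: a pixel r from the principal point sees the ray r / f radians off the axis. A picture is of the moment at which its call begins. There is no depth.
- env.hand_in(): hands the job in; it is judged then, once.
The state is a dict: "clock": time; "joint_pos": joint angles; "qvel": joint speeds; "tau": joint torques, N m; "tcp_pos": TCP position; "orientation": TCP orientation; "wrist_force": force on the tool from outside, world axes, zero at the start; "ft_torque": the same for the moment, N m; "finger_gap": finger opening in m; "grip_force": force on a finger pad.
Only numpy, scipy, OpenCV 4.12 (cv2) and the standard library are available. Lean on these libraries where they do the work, as an engineer would, in place of code of your own. Each camera call takes 0.05 s, during which the arm holds its last target. There are 200 camera calls.

## Working session

There is one attempt and no reset: what is moved stays moved. The work goes in short steps, Python scripts to look and compute and a shell command to move; the robot and the scene stay as the last step left them, time stands still between calls to the robot, and variables do not carry over. Pictures are saved under pics/ and viewed, at most 10 in all, crops included, and the job is handed in when it is done.

```bash
ls; mkdir -p pics; python3 - <<'E'
from workcell import env
import cv2,numpy as np,pickle
d={}
for n in("scene","top"):
    c=env.read_camera(n); d[n]=c
    cv2.imwrite(f"pics/{n}0.png",cv2.resize(c["img"][:,:,::-1],None,fx=1.4,fy=1.4,interpolation=cv2.INTER_CUBIC))
    print(n,c["fov_y"],c["cx"],c["cy"],np.round(c["T"],3).tolist(),[k for k in c])
pickle.dump(d,open("cams.pkl","wb"))
s=env.get_state();print(s, env.tip_extent)
E
```

```text
pics
scene 55.0227284206821 279.8727133442716 205.7330829511082 [[0.888, 0.319, -0.332, 0.217], [-0.46, 0.642, -0.613, -0.811], [0.018, 0.697, 0.717, 0.912], [0.0, 0.0, 0.0, 1.0]] ['img', 'fov_y', 'cx', 'cy', 'T']
top 44.18068366105254 285.64611799726794 217.98325837195927 [[0.368, 0.783, -0.502, -0.157], [-0.93, 0.308, -0.201, -0.431], [-0.003, 0.541, 0.841, 1.357], [0.0, 0.0, 0.0, 1.0]] ['img', 'fov_y', 'cx', 'cy', 'T']
{'clock': 0.1, 'joint_pos': array([9.61403049e-01, 3.13944904e-01, 4.51171967e-02, 1.30358645e+00,
       3.15862169e-05, 1.43120476e+00]), 'qvel': array([-0.00136786, -0.00256459,  0.00175799, -0.0026393 ,  0.00221608,
        0.00059405]), 'tau': array([ 2.87400617e-03, -4.81727099e+01,  2.99243277e+01,  1.27425621e-02,
       -1.40257071e-04, -1.05057271e-05]), 'tcp_pos': array([0.26006227, 0.5123591 , 0.24149692]), 'orientation': array([-3.10599693e-04,  2.32746500e-01,  9.72537101e-01, -7.47074500e-04]), 'wrist_force': array([-0.28184428,  0.79893764, -0.41354816]), 'ft_torque': array([ 0.03141197, -0.02810006,  0.02362302]), 'grip_force': 0.0, 'finger_gap': 0.08493400001705845} 0.011
```

View pics/scene0.png

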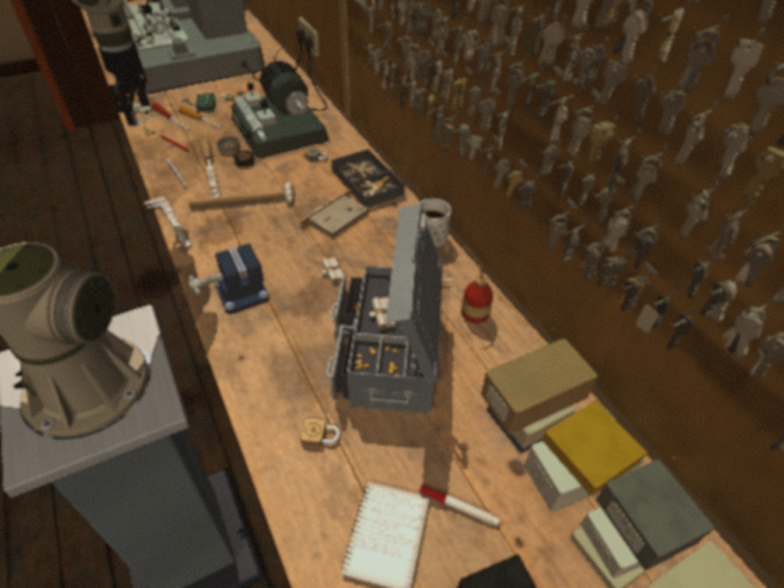

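View pics/top0.png

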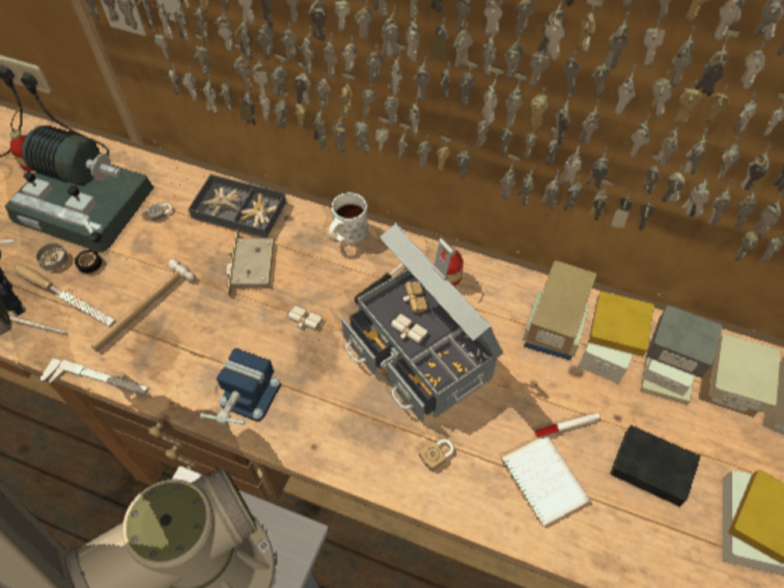

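The scene picture shows the chest around (390,340), its lid up, both drawers out to the left, and the padlock at (318,432). In the top picture the chest is around (420,340), with the drawer fronts at (362,338) and (412,388) and the hasp at (445,255). I'll zoom in on both.

```bash
python3 - <<'E'
import cv2,numpy as np,pickle
d=pickle.load(open("cams.pkl","rb"))
def crop(n,x,y,w,h,s):
    a=d[n]["img"][y:y+h,x:x+w,::-1]; a=cv2.resize(a,None,fx=s,fy=s,interpolation=cv2.INTER_CUBIC)
    a=cv2.convertScaleAbs(a,alpha=1.4,beta=15)
    for k in range(0,w,20): cv2.putText(a,str(x+k),(k*s,8),0,.3,(0,255,255),1); cv2.line(a,(k*s,10),(k*s,14),(0,255,255),1)
    for k in range(0,h,20): cv2.putText(a,str(y+k),(0,k*s+4),0,.3,(0,255,0),1)
    return a
cv2.imwrite("pics/z1.png",crop("top",236,156,130,140,4)); cv2.imwrite("pics/z2.png",crop("scene",226,140,110,155,4)[:600])
z=np.zeros((600,800,3),np.uint8)
a=crop("scene",228,142,100,155,3.0.__int__()); b=crop("top",236,156,130,145,4)
E
```

```text
(no output)
```

View pics/z1.png

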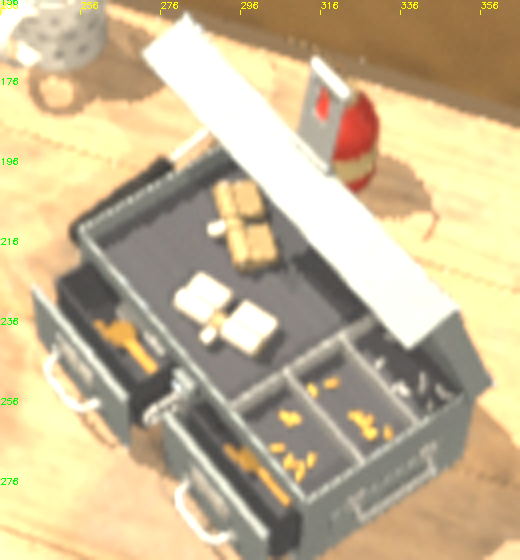

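View pics/z2.png

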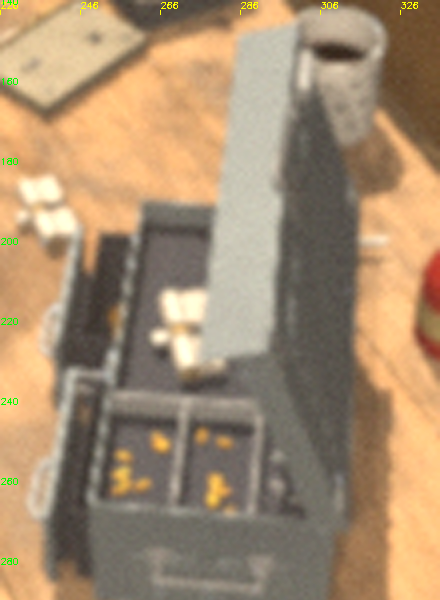

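```bash
cat > geo.py <<'E'
import numpy as np,pickle
def proj(c,P):
    P=np.atleast_2d(P);T=c["T"];q=(P-T[:3,3])@T[:3,:3]
    f=c["img"].shape[0]/2/np.tan(np.radians(c["fov_y"])/2)
    return np.c_[c["cx"]+f*q[:,0]/-q[:,2],c["cy"]-f*q[:,1]/-q[:,2]]
def lid(th,a,b,y):
    return [.0785-a*np.cos(th)+b*np.sin(th),y,.114+a*np.sin(th)+b*np.cos(th)]
def hasp(th,ph,r,y): return lid(th,.1699+r*np.sin(ph),.002-r*np.cos(ph),y)
def world(p,C):
    x,y,w=p[:3];C=np.atleast_2d(C);c,s=np.cos(w),np.sin(w)
    return np.c_[x+c*C[:,0]-s*C[:,1],y+s*C[:,0]+c*C[:,1],C[:,2]]
def pts(p):
    x,y,w,th,dl,dr,ph=p
    return dict(cfl=[-.075,.135,.112],cfr=[-.075,-.135,.112],crr=[.075,-.135,.112],
    dll=[-.081-dl,.129,.088],dlr=[-.081-dl,.012,.088],drl=[-.081-dr,-.012,.088],drr=[-.081-dr,-.129,.088],
    ell=lid(th,.166,.004,.142),elr=lid(th,.166,.004,-.142),sl=lid(th,.166,-.036,.142),sr=lid(th,.166,-.036,-.142),
    hl=hasp(th,ph,.07,.017),hr=hasp(th,ph,.07,-.017))
E
cat > fit.py <<'E'
from geo import *
from scipy.optimize import least_squares
d=pickle.load(open("cams.pkl","rb"))
O=dict(top=dict(cfl=(256,213),cfr=(311,281),crr=(352.3,255.5),dll=(244.7,228),dlr=(268,255.5),drl=(277,263.5),drr=(303,291),
 ell=(282.3,159),elr=(349.8,233.5),sl=(273,168.5),sr=(338.5,243),hl=(314,170.5),hr=(324,180.5)),
 scene=dict(cfl=(260.5,192.5),cfr=(248.5,266),dll=(244.8,197.5),drl=(243,233),ell=(300.5,145.5),elr=(294.8,227.5),sl=(286,149),sr=(276,230)))
def res(p,full=False):
    C=pts(p);r={}
    for n in O:
        k=list(O[n]);uv=proj(d[n],world(p,[C[i] for i in k]))
        for i,a in zip(k,uv-np.array([O[n][i] for i in k])): r[n,i]=a
    return r if full else np.concatenate(list(r.values()))
s=least_squares(res,[.55,0,0,1.25,.035,.035,1.9],loss="soft_l1",x_scale=[.1,.1,.1,.1,.01,.01,.1])
print(np.round(s.x,4),s.cost)
for k,v in res(s.x,1).items(): print(k,np.round(v,1))
np.save("p.npy",s.x)
E
python3 fit.py
```

```text
[ 0.5586 -0.1997 -0.5626  1.2591  0.0369  0.0233  2.0322] 18.57488877650702
('top', 'cfl') [-1.2  0.7]
('top', 'cfr') [1.3 1.5]
('top', 'crr') [ 3.3 -2.4]
('top', 'dll') [-0.5 -0.9]
('top', 'dlr') [-0.5  0.4]
('top', 'drl') [-0.6 -4. ]
('top', 'drr') [-1.1 -0.3]
('top', 'ell') [0.6 0.5]
('top', 'elr') [ 1.4 -1. ]
('top', 'sl') [-1.5  0.5]
('top', 'sr') [ 0.2 -0. ]
('top', 'hl') [0.9 0.8]
('top', 'hr') [-0.5 -0.2]
('scene', 'cfl') [ 0.1 -2.8]
('scene', 'cfr') [-1.1  0.6]
('scene', 'dll') [ 1.  -1.4]
('scene', 'drl') [0.3 0.3]
('scene', 'ell') [0.2 0.1]
('scene', 'elr') [-0.6  0.6]
('scene', 'sl') [-0.1 -0.6]
('scene', 'sr') [0.1 0.6]
```

The fit is consistent to within a few mm. The chest is at (0.559, -0.200), yaw -0.563, and the lid is at about 1.26. The tool's x axis is nearly the chest's -x, so I'll shut the fingers, align and approach the left drawer from above.

```bash
cat > st.py <<'E'
from workcell import env
from geo import *
p=np.load("p.npy")
s=env.get_state();t=s["tcp_pos"];w=p[2];c,n=np.cos(w),np.sin(w)
d=t[:2]-p[:2];q=s["orientation"];f=s["wrist_force"]
yaw=np.arctan2(-2*(q[1]*q[2]+q[0]*q[3]),1-2*(q[1]**2+q[2]**2) if 0 else -(1-2*(q[2]**2+q[3]**2)))
print("t",round(s["clock"],2),"chest xyz mm",np.round(1000*np.array([c*d[0]+n*d[1],-n*d[0]+c*d[1],t[2]]),1),"tip z",round(1000*(t[2]-.011),1),
"yaw err deg",round(np.degrees(yaw-w),2),"F chest",np.round([c*f[0]+n*f[1],-n*f[0]+c*f[1],f[2]],1),"gap",round(s["finger_gap"],3))
E
python3 st.py
python3 -m jog '[[1,0,0,0,5.3],[1,-0.0315,-0.0248,0,0],[1,-0.0315,-0.0248,0,0],[1,-0.0315,-0.0248,0,0],[1,-0.0315,-0.0248,0,0]]' 
python3 -m jog '[[1,-0.0315,-0.0248,0,0],[1,-0.0315,-0.0248,0,0],[1,-0.0315,-0.0248,0,0],[1,-0.0315,-0.0248,0,0],[1,-0.0315,-0.0248,0,0]]' 
python3 st.py
```

```text
t 0.1 chest xyz mm [-632.3  443.1  241.5] tip z 230.5 yaw err deg 5.31 F chest [-0.7  0.5 -0.4] gap 0.085
clock: 0.52
tcp_pos: [0.3138, 0.36, 0.2417]
orientation: [-0.0, 0.277, 0.961, -0.0]
wrist_force: [0.3, -0.3, 0.5]
finger_gap: 0.0251
grip_force: 0.0
clock: 0.93
tcp_pos: [0.3811, 0.1709, 0.2421]
orientation: [-0.0, 0.277, 0.961, 0.0]
wrist_force: [-0.2, 0.4, -1.0]
finger_gap: 0.0
grip_force: 0.0
t 0.93 chest xyz mm [-347.8  218.8  242.1] tip z 231.1 yaw err deg 0.04 F chest [-0.4  0.2 -1. ] gap 0.0
```

```bash

python3 -m jog '[[1,-0.03,-0.0247,0,0],[1,-0.03,-0.0247,0,0],[1,-0.03,-0.0247,0,0],[1,-0.03,-0.0247,0,0],[1,-0.03,-0.0247,0,0]]' >/dev/null
python3 -m jog '[[1,-0.03,-0.0247,0.01,0],[1,0,0,0.035,0],[1,0,0,0.035,0],[1,0,0,0.035,0],[1,0,0,0.035,0]]' >/dev/null
python3 -m jog '[[1,0,0,0.013,0],[1,0,0,0,0]]' >/dev/null
python3 st.py
python3 - <<'E'
from workcell import env
import cv2,pickle
d={n:env.read_camera(n) for n in("top","wrist","scene")}
pickle.dump(d,open("cams2.pkl","wb"))
f=lambda a,s:cv2.convertScaleAbs(cv2.resize(a[:,:,::-1],None,fx=s,fy=s,interpolation=cv2.INTER_CUBIC),alpha=1.4,beta=15)
import numpy as np
a=f(d["top"]["img"][156:296,226:366],2.8);b=f(d["wrist"]["img"],.7)
z=np.zeros((400,800,3),np.uint8);z[:392,:392]=a;z[:294,400:792]=b
cv2.imwrite("pics/c1.png",z)
E
```

```text
t 1.93 chest xyz mm [-172.1   71.1   75.5] tip z 64.5 yaw err deg -0.0 F chest [0.5 0.4 0. ] gap 0.0
```

View pics/c1.png

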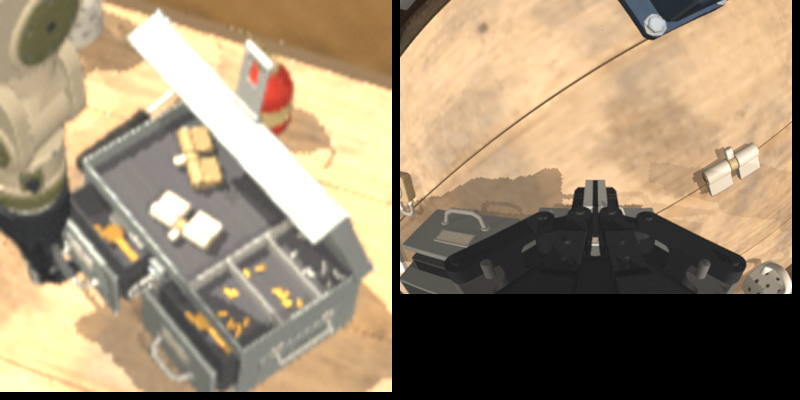

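The gripper stands in front of the left drawer (left half, about (60,260)), clear of everything. I'll push it in.

```bash

python3 -m jog '[[1,-0.012,0,0,0],[1,-0.012,0,0,0],[1,-0.012,0,0,0],[1,-0.008,0,0,0],[1,-0.008,0,0,0]]' >/dev/null; python3 st.py
python3 -m jog '[[1,-0.006,0,0,0],[1,-0.006,0,0,0],[1,-0.006,0,0,0]]' >/dev/null; python3 st.py
python3 -m jog '[[1,-0.003,0,0,0],[1,-0.003,0,0,0]]' >/dev/null; python3 st.py
```

```text
t 2.5 chest xyz mm [-115.7   72.6   80.8] tip z 69.8 yaw err deg 0.03 F chest [-3.   0.4  2.5] gap -0.0
t 2.75 chest xyz mm [-98.5  72.3  79.5] tip z 68.5 yaw err deg 0.03 F chest [-2.4 -0.4  1.5] gap 0.0
t 2.92 chest xyz mm [-92.5  72.3  79.2] tip z 68.2 yaw err deg 0.01 F chest [-2.2 -0.2  1.9] gap 0.0
```

```bash

for i in 1; do python3 -m jog '[[1,-0.003,0,0,0]]' >/dev/null; python3 st.py
python3 -m jog '[[1,-0.003,0,0,0]]' >/dev/null; python3 st.py
python3 -m jog '[[1,-0.002,0,0,0],[1,0,0,0,0]]' >/dev/null; python3 st.py; done
```

```text
t 3.0 chest xyz mm [-91.4  72.2  79. ] tip z 68.0 yaw err deg 0.03 F chest [-11.6   0.8   8.6] gap -0.0
t 3.08 chest xyz mm [-91.3  72.1  78.7] tip z 67.7 yaw err deg 0.06 F chest [-19.2   0.5  14.6] gap -0.0
t 3.25 chest xyz mm [-91.4  72.1  78.4] tip z 67.4 yaw err deg 0.09 F chest [-18.    0.5  12.8] gap -0.0
```

```bash

python3 -m jog '[[1,0.03,0,0,0],[1,0.03,0,0,0],[1,0.025,-0.01,0,0],[1,0,-0.033,0,0],[1,0,-0.033,0,0]]' >/dev/null
python3 -m jog '[[1,0,-0.033,0,0],[1,0,-0.033,0,0],[1,0,0,0,0]]' >/dev/null; python3 st.py
python3 -m jog '[[1,-0.012,0,0,0],[1,-0.012,0,0,0],[1,-0.012,0,0,0],[1,-0.008,0,0,0],[1,-0.008,0,0,0]]' >/dev/null; python3 st.py
python3 -m jog '[[1,-0.006,0,0,0],[1,-0.006,0,0,0],[1,-0.003,0,0,0]]' >/dev/null; python3 st.py
```

```text
t 3.92 chest xyz mm [-168.6  -74.1   79.6] tip z 68.6 yaw err deg -0.31 F chest [ 0.5 -0.1  0.6] gap 0.0
t 4.33 chest xyz mm [-116.8  -69.6   79.3] tip z 68.3 yaw err deg 0.02 F chest [-6.4 -1.1  3. ] gap 0.0
t 4.58 chest xyz mm [-102.6  -69.5   79. ] tip z 68.0 yaw err deg 0.03 F chest [-3.1 -0.2  1.4] gap 0.0
```

```bash

python3 -m jog '[[1,-0.005,0,0,0],[1,-0.004,0,0,0],[1,-0.003,0,0,0]]' >/dev/null; python3 st.py
python3 -m jog '[[1,-0.003,0,0,0]]' >/dev/null; python3 st.py
python3 -m jog '[[1,-0.003,0,0,0],[1,0,0,0,0]]' >/dev/null; python3 st.py
```

```text
t 4.83 chest xyz mm [-91.6 -69.6  78.9] tip z 67.9 yaw err deg 0.03 F chest [-10.8   0.1   8.3] gap 0.0
t 4.92 chest xyz mm [-91.6 -69.5  78.7] tip z 67.7 yaw err deg 0.02 F chest [-18.7  -1.   13.5] gap 0.0
t 5.08 chest xyz mm [-91.6 -69.5  78.3] tip z 67.3 yaw err deg 0.03 F chest [-19.3  -0.7  14.1] gap 0.0
```

Both drawers met their stops at the expected depth. Next I'll go up and over behind the lid, right of the hasp.

```bash

python3 -m jog '[[1,0.025,0,0,0],[1,0.03,0,0,0],[1,0.01,-0.01,-0.03,0],[1,0,-0.01,-0.038,0],[1,0,-0.006,-0.038,0]]' >/dev/null
python3 -m jog '[[1,0,0,-0.04,0],[1,0,0,-0.04,0],[1,0,0,-0.04,0],[1,0,0,-0.012,0],[1,0,0,0,0]]' >/dev/null; python3 st.py
python3 -m jog '[[1,-0.035,0,0,0],[1,-0.035,0,0,0],[1,-0.035,0,0,0],[1,0,0,0,0]]' >/dev/null; python3 st.py
```

```text
t 5.92 chest xyz mm [-147.   -96.   321.9] tip z 310.9 yaw err deg 0.01 F chest [0.6 0.7 0. ] gap 0.0
t 6.25 chest xyz mm [-39.4 -96.2 313.3] tip z 302.3 yaw err deg -0.01 F chest [-1.1  0.1 -1. ] gap -0.0
```

```bash

python3 -m jog '[[1,-0.032,0,0,0],[1,-0.032,0,0,0],[1,-0.032,0,0,0],[1,-0.03,0,0,0],[1,0,0,0,0]]' >/dev/null; python3 st.py
python3 -m jog '[[1,0,0,0.02,0],[1,0,0,0.02,0],[1,0,0,0.015,0],[1,0,0,0,0]]' >/dev/null; python3 st.py
python3 - <<'E'
from workcell import env
import cv2,numpy as np
f=lambda a,s:cv2.convertScaleAbs(cv2.resize(a[:,:,::-1],None,fx=s,fy=s,interpolation=cv2.INTER_CUBIC),alpha=1.4,beta=15)
a=f(env.read_camera("top")["img"][126:296,226:366],2.8);b=f(env.read_camera("scene")["img"][120:290,200:340],2.8)
cv2.imwrite("pics/c2.png",np.hstack([a,b]))
E
```

```text
t 6.67 chest xyz mm [ 85.6 -96.1 311.6] tip z 300.6 yaw err deg -0.0 F chest [-1.  -0.4 -1.9] gap -0.0
t 7.0 chest xyz mm [ 79.  -95.5 257.3] tip z 246.3 yaw err deg 0.02 F chest [ 0.2  0.6 -0.5] gap -0.0
```

View pics/c2.png

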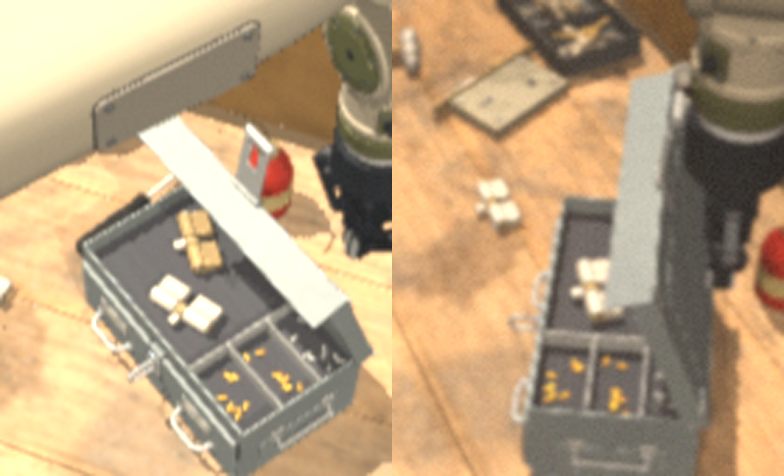

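The drawers are home and the gripper stands behind the lid, clear of the hasp and oil can. I'll pull the lid forward along its arc.

```bash

python3 -m jog '[[1,0.01,0,0,0],[1,0.01,0,0,0],[1,0.008,0,0,0],[1,0,0,0,0]]' >/dev/null; python3 st.py
python3 -m jog '[[1,0.01,0,0.003,0],[1,0.01,0,0.004,0],[1,0.01,0,0.005,0],[1,0.009,0,0.005,0]]' >/dev/null; python3 st.py
```

```text
t 7.43 chest xyz mm [ 52.6 -95.6 264.4] tip z 253.4 yaw err deg 0.02 F chest [ 0.8 -1.1  0.5] gap -0.0
t 7.77 chest xyz mm [ 15.8 -95.8 247.5] tip z 236.5 yaw err deg 0.01 F chest [ 0.6 -0.4  2.9] gap 0.0
```

```bash

python3 -m jog '[[1,0.009,0,0.006,0],[1,0.009,0,0.006,0],[1,0.008,0,0.007,0],[1,0.0075,0,0.0075,0]]' >/dev/null; python3 st.py
python3 -m jog '[[1,0.0065,0,0.0085,0],[1,0.0065,0,0.0085,0],[1,0.0055,0,0.009,0]]' >/dev/null; python3 st.py
```

```text
t 8.1 chest xyz mm [-17.7 -95.8 220.6] tip z 209.6 yaw err deg 0.01 F chest [2.5 0.8 0.2] gap -0.0
t 8.35 chest xyz mm [-36.4 -95.8 194.4] tip z 183.4 yaw err deg 0.02 F chest [0.  0.4 1.1] gap -0.0
```

```bash

python3 -m jog '[[1,0.005,0,0.009,0],[1,0.004,0,0.01,0],[1,0.003,0,0.01,0]]' >/dev/null; python3 st.py
python3 -m jog '[[1,0.003,0,0.01,0],[1,0.002,0,0.01,0]]' >/dev/null; python3 st.py
python3 -m jog '[[1,0.001,0,0.008,0],[1,0,0,0.004,0]]' >/dev/null; python3 st.py
```

```text
t 8.6 chest xyz mm [-48.5 -95.8 165.1] tip z 154.1 yaw err deg 0.01 F chest [-1.1  0.6  1.9] gap -0.0
t 8.77 chest xyz mm [-53.2 -95.8 144.9] tip z 133.9 yaw err deg 0.01 F chest [ 0.8 -0.6  1.3] gap 0.0
t 8.93 chest xyz mm [-55.4 -95.8 131.4] tip z 120.4 yaw err deg 0.01 F chest [0.5 0.8 0.8] gap 0.0
```

```bash

python3 -m jog '[[1,0,0,0.003,0]]' >/dev/null; python3 st.py
python3 -m jog '[[1,0,0,0.003,0],[1,0,0,0,0]]' >/dev/null; python3 st.py
python3 -m jog '[[1,0,0,0.003,0],[1,0,0,0,0]]' >/dev/null; python3 st.py
```

```text
t 9.02 chest xyz mm [-55.4 -95.8 128.7] tip z 117.7 yaw err deg 0.01 F chest [-3.2  0.2 23.7] gap 0.0
t 9.18 chest xyz mm [-55.4 -95.8 128.8] tip z 117.8 yaw err deg 0.02 F chest [-7.6  0.7 19.8] gap 0.0
t 9.35 chest xyz mm [-55.3 -95.8 128.5] tip z 117.5 yaw err deg 0.03 F chest [-14.8   0.5  39. ] gap 0.0
```

The lid is shut against its stop (tip z 117.8 mm, against 118 expected). Now the hasp.

```bash

python3 -m jog '[[1,0,0,-0.03,0],[1,0,0,-0.035,0],[1,0,0,-0.025,0],[1,0.025,0.025,0,0],[1,0.025,0.025,0,0]]' >/dev/null
python3 -m jog '[[1,0.025,0.025,0,0],[1,0,0.021,0,0],[1,0,0,0,0]]' >/dev/null;python3 st.py
python3 - <<'E'
from workcell import env
import cv2,numpy as np
f=lambda a,s:cv2.convertScaleAbs(cv2.resize(a[:,:,::-1],None,fx=s,fy=s,interpolation=cv2.INTER_CUBIC),alpha=1.4,beta=15)
a=f(env.read_camera("top")["img"][156:296,226:366],2.8);b=f(env.read_camera("scene")["img"][150:290,200:340],2.8)
cv2.imwrite("pics/c3.png",np.hstack([a,b]))
E
```

```text
t 10.02 chest xyz mm [-132.     2.9  213.3] tip z 202.3 yaw err deg 0.22 F chest [ 0.1 -0.7  0.4] gap 0.0
```

View pics/c3.png

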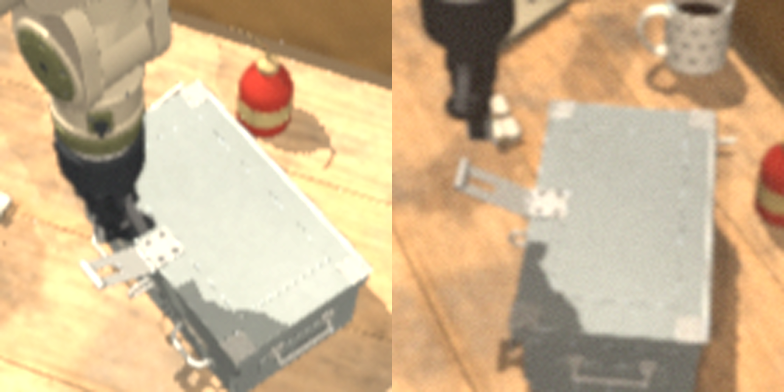

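The lid is flat and the hasp sticks out towards the front ((110,265) in the left half), with the fingers above it. I'll press it down and then in.

```bash

python3 -m jog '[[1,0,-0.001,0.02,0],[1,0,-0.001,0.02,0],[1,0,0,0.012,0],[1,0,0,0.012,0],[1,0,0,0.012,0]]' >/dev/null;python3 st.py
python3 -m jog '[[1,0,0,0.012,0],[1,0,0,0.012,0],[1,0,0,0.01,0],[1,0,0,0,0]]' >/dev/null;python3 st.py
```

```text
t 10.53 chest xyz mm [-130.    -2.8  136. ] tip z 125.0 yaw err deg -0.08 F chest [-1.   0.3 -0.4] gap 0.0
t 10.87 chest xyz mm [-131.3   -2.9  100.9] tip z 89.9 yaw err deg -0.08 F chest [-0.2  0.2 -0.3] gap -0.0
```

```bash

python3 -m jog '[[1,-0.004,0.002,0.004,0],[1,-0.007,0,0.002,0],[1,-0.007,0,0,0],[1,-0.005,0,0,0]]' >/dev/null;python3 st.py
python3 -m jog '[[1,-0.003,0,0,0],[1,-0.003,0,0,0]]' >/dev/null;python3 st.py
python3 -m jog '[[1,-0.002,0,0,0],[1,0,0,0,0]]' >/dev/null;python3 st.py
```

```text
t 11.2 chest xyz mm [-106.3    0.2   97. ] tip z 86.0 yaw err deg 0.0 F chest [-0.9 -0.8 -0.2] gap -0.0
t 11.37 chest xyz mm [-104.1    0.2   96.6] tip z 85.6 yaw err deg 0.03 F chest [-16.5  -0.6  13.1] gap 0.0
t 11.53 chest xyz mm [-104.2    0.2   96.5] tip z 85.5 yaw err deg 0.05 F chest [-14.9  -0.2   9.5] gap 0.0
```

The hasp stopped right at the flat position. I'll back off and check.

```bash

python3 -m jog '[[1,0,0,0,0],[1,0,0,0,0],[1,0.02,0,0,0],[1,0.03,0,0,0],[1,0.035,0,0,0]]' >/dev/null
python3 -m jog '[[1,0.01,0,-0.035,0],[1,0,0,-0.04,0],[1,0,0.01,-0.04,0],[1,0,0.03,-0.02,0],[1,0.02,0.03,0,0]]' >/dev/null
python3 -m jog '[[1,0.03,0.02,0,0],[1,0.03,0.02,0,0],[1,0.03,0.02,0,0],[1,0,0,0,0],[1,0,0,0,0]]' >/dev/null
python3 st.py
python3 - <<'E'
from workcell import env
import cv2,numpy as np
f=lambda a,s:cv2.convertScaleAbs(cv2.resize(a[:,:,::-1],None,fx=s,fy=s,interpolation=cv2.INTER_CUBIC),alpha=1.4,beta=15)
a=f(env.read_camera("top")["img"][156:296,226:366],2.8);b=f(env.read_camera("scene")["img"][150:290,200:340],2.8)
cv2.imwrite("pics/c4.png",np.hstack([a,b]))
E
```

```text
t 12.78 chest xyz mm [-305.5  131.5  232.7] tip z 221.7 yaw err deg 0.28 F chest [0.5 0.1 0.1] gap -0.0
```

View pics/c4.png

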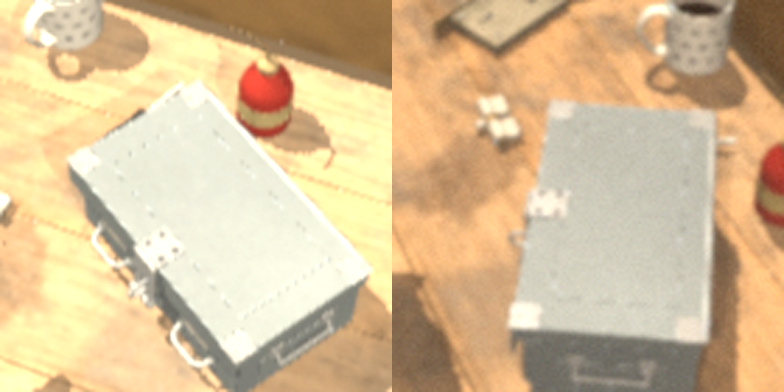

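The lid is shut, the hasp hangs flat with the staple through it ((140,290) in the left half), and the drawers are home. The robot is clear, so I'm handing in.

```bash
python3 -c "
from workcell import env
print(env.hand_in())"
```

```text
the job is handed in; nothing more can be done
None
```

I pushed both drawers home, lowered the lid shut, folded the hasp flat over the staple and handed the job in about 13 s into the run; the final pictures show this, but the hand-in returned no verdict.

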